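# Put the hex keys back on their shadow boards

### The job

Three L-shaped hex keys of different lengths lie among the pedal spindles on the cork bench mat; in the tray are three dark boards, each with the white outline of one of them. Lay each hex key flat on the outline of its own length, with long leg on long leg and short leg on short leg, and let go. Leave the three spindles where they lie.

Things in the scene. Friction and masses are not known exactly. Their poses are not given: they have to be found in the camera images.
- key_long_mid (a point): long hex key: L-shaped black bar, 8 mm thick, lying flat on the cork mat (2 mm thick), 99 mm long, 34 mm wide over the short leg. Point: middle of the long leg, half-way up (4 mm above what it lies on); grasp across the leg here. y runs along the long leg away from the elbow, which is 46 mm off towards -y (crossing of the legs' centre lines); the short leg points to +x; z up.
- key_medium_mid (a point): medium hex key: L-shaped bare grey steel bar, 8 mm thick, lying flat on the cork mat (2 mm thick), 79 mm long, 32 mm wide over the short leg. Point: middle of the long leg, half-way up (4 mm above what it lies on); grasp across the leg here. y runs along the long leg away from the elbow, which is 36 mm off towards -y (crossing of the legs' centre lines); the short leg points to +x; z up.
- key_short_mid (a point): short hex key: L-shaped black bar, 8 mm thick, lying flat on the cork mat (2 mm thick), 66 mm long, 28 mm wide over the short leg. Point: middle of the long leg, half-way up (4 mm above what it lies on); grasp across the leg here. y runs along the long leg away from the elbow, which is 29 mm off towards -y (crossing of the legs' centre lines); the short leg points to +x; z up.
- outline_long (a point): White outline, 99 x 34 mm, of the long hex key on its dark board (5 mm thick, fixed in the steel tray, top 10 mm above the bench). Point: the outline's elbow (crossing of its legs' centre lines) on the board's top. y along the long leg away from the elbow, x along the short leg, z up: the key's long-leg middle belongs 46 mm along +y and 4 mm up, its axes as these.
- outline_medium (a point): White outline, 79 x 32 mm, of the medium hex key on its dark board (5 mm thick, fixed in the steel tray, top 10 mm above the bench). Point: the outline's elbow (crossing of its legs' centre lines) on the board's top. y along the long leg away from the elbow, x along the short leg, z up: the key's long-leg middle belongs 36 mm along +y and 4 mm up, its axes as these.
- outline_short (a point): White outline, 66 x 28 mm, of the short hex key on its dark board (5 mm thick, fixed in the steel tray, top 10 mm above the bench). Point: the outline's elbow (crossing of its legs' centre lines) on the board's top. y along the long leg away from the elbow, x along the short leg, z up: the key's long-leg middle belongs 29 mm along +y and 4 mm up, its axes as these.
- spindle_1_mid (a point): One of three alike turned steel pedal spindles lying loose on the cork mat among the keys, 84 mm long, 18 mm thick; not to be moved. The point is its centre, 9 mm above the mat; its y axis runs along it.
- spindle_2_mid (a point): One of three alike turned steel pedal spindles lying loose on the cork mat among the keys, 84 mm long, 18 mm thick; not to be moved. The point is its centre, 9 mm above the mat; its y axis runs along it.
- spindle_3_mid (a point): One of three alike turned steel pedal spindles lying loose on the cork mat among the keys, 84 mm long, 18 mm thick; not to be moved. The point is its centre, 9 mm above the mat; its y axis runs along it.

How it is judged:
At the end, for the whole second after the job is handed in: Each hex key lies flat and at rest on the board with the outline of its length: the middle of its long leg within 12 mm of the outline's along and across the outline, its long leg within 0.2 rad (11 degrees) of the outline's and its elbow at the outline's elbow end (x of key_long_mid in the frame of outline_long between -0.012 and 0.012 m and y of key_long_mid in the frame of outline_long between 0.034 and 0.058 m and z of key_long_mid in the frame of outline_long between 0.001 and 0.008 m and y of outline_long in the frame of key_long_mid below 0 m and angle between the y axis of key_long_mid and the y axis of outline_long, either way round below 0.2 rad and angle between each of key_long_mid, key_medium_mid, key_short_mid's own z axis and vertical below 0.1 rad and linear speed of each of key_long, key_medium, key_short below 0.02 m/s and x of key_medium_mid in the frame of outline_medium between -0.012 and 0.012 m and y of key_medium_mid in the frame of outline_medium between 0.024 and 0.048 m and z of key_medium_mid in the frame of outline_medium between 0.001 and 0.008 m and y of outline_medium in the frame of key_medium_mid below 0 m and angle between the y axis of key_medium_mid and the y axis of outline_medium, either way round below 0.2 rad and x of key_short_mid in the frame of outline_short between -0.012 and 0.012 m and y of key_short_mid in the frame of outline_short between 0.017 and 0.041 m and z of key_short_mid in the frame of outline_short between 0.001 and 0.008 m and y of outline_short in the frame of key_short_mid below 0 m and angle between the y axis of key_short_mid and the y axis of outline_short, either way round below 0.2 rad); the robot touches nothing.
It fails at once if a spindle is shifted by more than 20 mm (distance of any of spindle_1_mid, spindle_2_mid, spindle_3_mid from where it was at the start of the episode above 0.02 m).
It also fails if it takes over 88 s, if anything falls off the work surface, if the arm or the gripper's body presses on something with over 40 N, if the wrist force passes 120 N, or if a joint passes its speed limit or range.

### The arm

A 6-joint arm with a two-finger parallel gripper is mounted at the origin on a cart in front of the work surface, level with it; the furniture and walls round the work are solid. World frame = base frame: x ahead of the robot, y to its left, z up, the work surface at z = 0. Lengths are in m, angles in rad, forces in N, time in s.
With the tool pointing down it reaches from about 0.3 to 0.75 m from the base axis. Payload 8.5 kg.
Tool frame: the origin (TCP) lies at the very end of the fingers, on their centre line; the grasp point (between the pads) lies 19 mm behind it; z points along the fingers, y is the line along which they close (so a half turn about z gives the same grasp; the last joint's range is limited). The gripper opens to 88 mm and grips with 3 to 60 N. Pads are 18 mm wide; open, the fingers measure 123 mm over their backs; the gripper's body (75 mm by 187 mm) begins 45 mm behind the grasp point.
Start: joints at [-1.328, 0.381, 1.297, -0, 1.464, -0.215], TCP at [0.243, -0.493, 0.239] pointing down, gripper open.
Joint ranges: [-3.11, 3.11], [-0.89, 2.33], [0.22, 2.48], [-1.42, 4.56], [0.17, 2.85], [-2.88, 2.88]. Speed limits (rad/s): [2.39, 2.39, 3.14, 3.14, 3.14, 3.14].

### API

Orientations are given as a unit quaternion [x, y, z, w].
In Python, from station import * gives the robot as it stands.
- The arm moves only by the tool send_rows, never from a script. Its argument "steps" is a list of rows, each a list of 3 entries, a list of its own where there are three numbers: the closure in counts, from 0 (fully open) to 255 (shut), then the shift along the tool's x, y, z in mm, then the turn, a rotation vector about the tool's x, y, z in rad. A call has 1 to 20 rows; each row is the pose to reach, as a shift and turn from the pose commanded when the call began, along the tool's axes at that moment; what a row does not reach only later rows make up. A row lasts 1/12 s, in which the tool goes at most 41.7 mm and 7.16 degrees, less where a joint would pass 70% of its speed; a pose out of reach is approached as far as the arm can. A call with a gripper value outside its range is refused whole. The fingers move at their own pace and stop on an object; "newtons" is the grip in N (left out, the last holds). Time passes only in rows, so rows that repeat a pose let the fingers close. It gives the time, the measured TCP pose, the force, the opening and the grip force at its end, in the units of the state.
- state(): the state, without advancing time (a new reading comes with each control period).
- grab_frame(name): name is "side" or "top"; returns a dict with "img" (480x640x3 uint8, red, green, blue), "range_z" (480x640 float32, m along the optical axis (not along the pixel's ray), 0 where there is no reading), "fovy" (degrees; the focal length in pixels is half the picture's height over the tangent of half this angle, whatever the lens; pixels are square), "cx", "cy" (the principal point, pixels), "view" (4x4, takes a point from world to camera coordinates). Camera axes: x right, y down, z forward; pixel columns grow to the right and rows downward; lengths in m; the calibration is good to about 2 mm. A picture is of the moment at which its call begins.
- hand_in(): hands the job in; it is judged then, once.
The state is a dict: "clock": time; "qpos": joint angles; "qd": joint speeds; "joint_torque": joint torques, N m; "tcp_pos": TCP position; "eef_rot": TCP orientation; "force": force on the tool from outside, world axes, zero at the start; "ft_torque": the same for the moment, N m; "finger_gap": finger opening in m; "gripper_force": force on a finger pad.
Only numpy, scipy, OpenCV 4.12 (cv2) and the standard library are available. Lean on these libraries where they do the work, as an engineer would, in place of code of your own. Each camera call takes 0.05 s, during which the arm holds its last target. There are 200 camera calls.

## Working session

There is one attempt and no reset: what is moved stays moved. The work goes in short steps, Python scripts to look and compute and a tool call to move; the robot and the scene stay as the last step left them, time stands still between calls to the robot, and variables do not carry over. Pictures are saved under pics/ and viewed, at most 14 in all, crops included, and the job is handed in when it is done.

Besides the shell and the picture viewer there is one more tool, called after ">>>" by a JSON object that holds its "api" and its "payload". send_rows: Moves the arm, as the interface text tells. Its arguments: {"type":"object","properties":{"steps":{"type":"array","items":{"type":"array"}},"newtons":{"type":"number"}},"required":["steps"]}

```bash
mkdir -p pics
python3 - <<'E'
from station import *
import cv2
for n in("top","side"):
    f=grab_frame(n); cv2.imwrite(f"pics/{n}0.png",f["img"][:,:,::-1]); print(n,f["fovy"],f["cx"],f["cy"],f["view"].round(3).tolist(),(f["range_z"]>0).mean())
print(state())
E
```

```text
top 43.461760957374274 328.76694176850856 240.90515123946733 [[0.012, -0.999, -0.03, -0.12], [-0.988, -0.007, -0.156, 0.52], [0.155, 0.031, -0.987, 1.047], [0.0, 0.0, 0.0, 1.0]] 0.99595703125
side 45.803037009097096 322.3990795542869 240.2792428811314 [[-0.799, -0.601, -0.007, 0.358], [-0.49, 0.657, -0.573, 0.389], [0.349, -0.454, -0.82, 0.717], [0.0, 0.0, 0.0, 1.0]] 0.9958919270833333
{'clock': 0.1, 'qpos': array([-1.32831739e+00,  3.81119546e-01,  1.29810359e+00, -5.63497035e-06,
        1.46359387e+00, -2.15302641e-01]), 'qd': array([-6.22004146e-04, -3.26248108e-04, -2.07955720e-03,  9.19542478e-05,
        1.50393251e-04, -6.15285261e-04]), 'joint_torque': array([ 3.61196900e-03, -4.38646996e+01, -2.24911451e+01,  7.14512751e-02,
        3.41901009e-02, -7.23004700e-05]), 'tcp_pos': array([ 0.24301639, -0.49314328,  0.23823183]), 'eef_rot': array([ 9.73918419e-01,  2.26897637e-01, -1.11189674e-05, -6.12082684e-04]), 'force': array([ 0.5266091 , -0.69110253,  0.15691628]), 'ft_torque': array([-0.00487308,  0.02557399,  0.01017056]), 'gripper_force': 0.0, 'finger_gap': 0.08838494326592097}
```

View pics/top0.png

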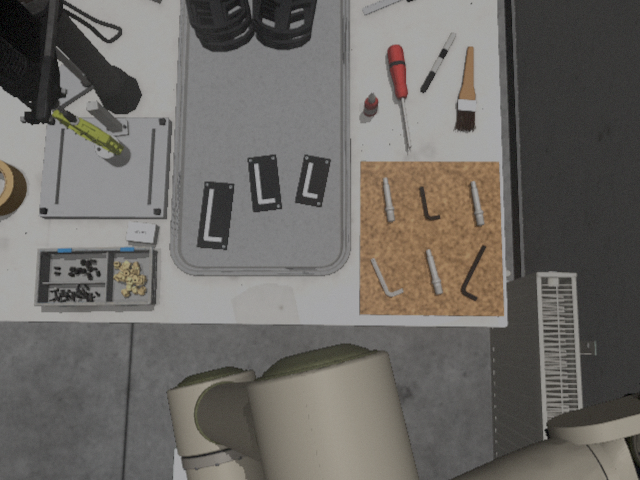

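View pics/side0.png

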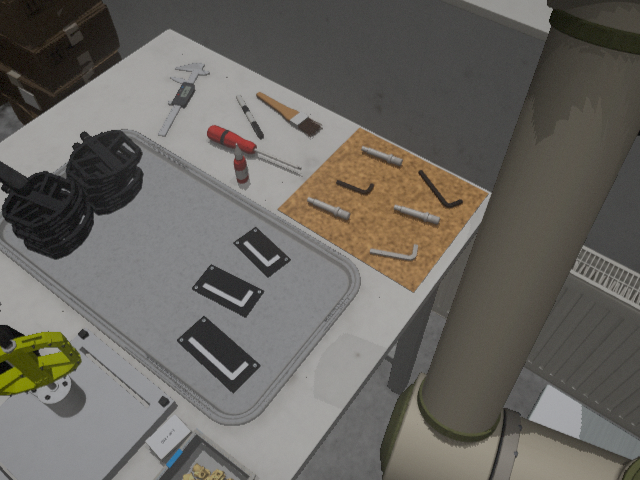

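Top view: the mat keys are the short at (428,203), medium at (385,278) and long at (475,272). The outlines are the long at (215,215), medium at (264,183) and short at (312,181). The side view shows the same layout, with nothing tall close by.

```bash
cat > h.py <<'E'
from station import *
import numpy as np, cv2
from scipy.spatial.transform import Rotation as R
def cast(f,uv,z):
    F=240/np.tan(np.radians(f["fovy"]/2)); V=np.array(f["view"])
    d=np.c_[(uv[:,0]-f["cx"])/F,(uv[:,1]-f["cy"])/F,np.ones(len(uv))]@V[:3,:3]
    c=-V[:3,:3].T@V[:3,3]
    return (c+d*((z-c[2])/d[:,2])[:,None])[:,:2]
def ell(P):
    """mid, yaw of long leg (away from elbow), side of short leg, length"""
    Q=P
    for t in (.012,.008,.006,.006,.006):
        vx,vy,x,y=cv2.fitLine(Q.astype(np.float32),cv2.DIST_HUBER,0,.001,.001).ravel()
        u=np.array([vx,vy]);n=np.array([vy,-vx]);o=np.array([x,y])
        Q=P[abs((P-o)@n)<t]
    a=(P-o)@n; s=(Q-o)@u; far=P[abs(a)>.009]
    m=(s.max()+s.min())/2; mid=o+u*m
    if ((far-mid)@u).mean()>0: u,n=-u,-n
    return mid,np.arctan2(u[1],u[0]),((far-mid)@n).mean()>0,np.ptp(s)
def blobs(f,mask,box,z):
    x0,y0,x1,y1=box; m=np.zeros(mask.shape,np.uint8); m[y0:y1,x0:x1]=mask[y0:y1,x0:x1]
    k,l,st,_=cv2.connectedComponentsWithStats(m)
    i=1+st[1:,4].argmax(); v,u=np.nonzero(l==i)
    return ell(cast(f,np.c_[u,v].astype(float),z))
def masks(f):
    hsv=cv2.cvtColor(f["img"],cv2.COLOR_RGB2HSV); S,V=hsv[...,1],hsv[...,2]
    return V<75,(S<70)&(V>90),(V>170)&(S<60)
def to(x,y,z,yaw):
    s=state(); r=R.from_quat(s["eef_rot"])
    t=R.from_euler('z',yaw)*R.from_euler('x',np.pi)
    print("shift mm",(r.inv().apply(np.array([x,y,z])-s["tcp_pos"])*1000).round(1),"turn",(r.inv()*t).as_rotvec().round(3))
E
python3 - <<'E'
from h import *
f=grab_frame("top"); dark,grey,white=masks(f)
for n,m,b in(("K long",dark,(450,235,498,308)),("K med",grey,(366,252,410,305)),("K short",dark,(410,180,448,228)),
 ("O long",white,(199,184,233,247)),("O med",white,(250,157,280,210)),("O short",white,(298,156,328,206))):
    mid,yaw,sd,L=blobs(f,m,b,.010); print(n,mid.round(4),round(float(yaw),3),sd,round(L,4))
r=blobs(f,dark,(450,235,498,308),.010); to(*r[0],.06,r[1])
E
```

```text
K long [ 0.4752 -0.3771] -0.46 True 0.0979
K med [ 0.4581 -0.21  ] 0.438 True 0.0783
K short [ 0.5978 -0.2909] 0.194 True 0.0631Traceback (most recent call last):
  File "<stdin>", line 5, in <module>
  File "h.py", line 23, in blobs
    i=1+st[1:,4].argmax(); v,u=np.nonzero(l==i)
        ~~~~~~~~~~~~~~~^^
ValueError: attempt to get argmax of an empty sequence
```

Run:
```python
from h import *
f=grab_frame("top"); V=f["img"].max(2)
print(f["img"][200:232:6,209], f["img"][215,190])
for n,b in(("O long",(199,184,233,247)),("O med",(250,157,280,210)),("O short",(298,156,328,206))):
    x0,y0,x1,y1=b; print(V[y0:y1,x0:x1].max())
    mid,yaw,sd,L=blobs(f,V>145,b,.010); print(n,mid.round(4),round(float(yaw),3),sd,round(L,4))
r=blobs(f,masks(f)[0],(450,235,498,308),.010); to(*r[0],.06,r[1])
```

```text
[[162 162 164]
 [163 162 165]
 [164 165 166]
 [162 161 164]
 [111 113 115]
 [ 78  79  79]] [128 127 128]
167
O long [0.5742 0.1129] -0.071 True 0.0944
166
O med [0.6343 0.0212] 0.147 True 0.0765
167
O short [ 0.6432 -0.0724] -0.162 True 0.063
shift mm [259.3  -1.8 178.4] turn [-0.001  0.     0.915]
```

>>> {"api": "send_rows", "payload": {"steps": [[120,[259,-2,120],[0,0,0.915]],[120,[259,-2,120],[0,0,0.915]],[120,[259,-2,120],[0,0,0.915]],[120,[259,-2,120],[0,0,0.915]],[120,[259,-2,120],[0,0,0.915]],[120,[259,-2,120],[0,0,0.915]],[120,[259,-2,120],[0,0,0.915]],[120,[259,-2,120],[0,0,0.915]],[120,[259,-2,178],[0,0,0.915]],[120,[259,-2,178],[0,0,0.915]],[120,[259,-2,178],[0,0,0.915]],[120,[259,-2,178],[0,0,0.915]]], "newtons": 25}}

```text
clock: 1.2
tcp_pos: [0.4744, -0.377, 0.0605]
eef_rot: [0.974, -0.227, -0.001, -0.0]
force: [-0.2, -0.7, -0.8]
finger_gap: 0.0469
gripper_force: 0.0
```

Run:
```python
from h import *
to(.4752,-.3771,.004,-.46);print(state()["finger_gap"])
f=grab_frame("side"); cv2.imwrite("pics/a.png",f["img"][:,:,::-1])
```

```text
shift mm [ 0.8 -0.2 56.5] turn [-0.001  0.001  0.003]
0.04686619700743523
```

View pics/a.png

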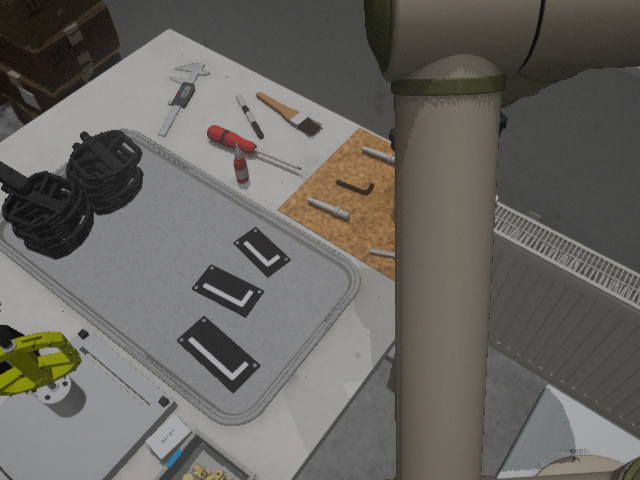

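The arm hides the gripper in the side view, and the pose readback agrees with the target. I'll descend and grasp.

>>> {"api": "send_rows", "payload": {"steps": [[120,[1,0,30],[0,0,0]],[120,[1,0,45],[0,0,0]],[120,[1,0,56],[0,0,0]],[120,[1,0,56],[0,0,0]],[120,[1,0,56],[0,0,0]],[255,[1,0,56],[0,0,0]],[255,[1,0,56],[0,0,0]],[255,[1,0,56],[0,0,0]],[255,[1,0,56],[0,0,0]],[255,[1,0,56],[0,0,0]],[255,[1,0,56],[0,0,0]],[255,[1,0,56],[0,0,0]],[255,[1,0,56],[0,0,0]]]}}

```text
clock: 2.33
tcp_pos: [0.4755, -0.3776, 0.0049]
eef_rot: [0.974, -0.227, 0.0, 0.0]
force: [-0.4, 0.9, 1.7]
finger_gap: 0.0073
gripper_force: 25.0
```

Run:
```python
from h import *
to(.5742,.1129,.09,-.071)
```

```text
shift mm [-127.9 -483.7  -85.2] turn [ 0.    -0.    -0.386]
```

>>> {"api": "send_rows", "payload": {"steps": [[255,[0,0,-30],[0,0,0]],[255,[0,0,-60],[0,0,0]],[255,[0,0,-85],[0,0,0]],[255,[-128,-484,-85],[0,0,-0.386]],[255,[-128,-484,-85],[0,0,-0.386]],[255,[-128,-484,-85],[0,0,-0.386]],[255,[-128,-484,-85],[0,0,-0.386]],[255,[-128,-484,-85],[0,0,-0.386]],[255,[-128,-484,-85],[0,0,-0.386]],[255,[-128,-484,-85],[0,0,-0.386]],[255,[-128,-484,-85],[0,0,-0.386]],[255,[-128,-484,-85],[0,0,-0.386]],[255,[-128,-484,-85],[0,0,-0.386]],[255,[-128,-484,-85],[0,0,-0.386]],[255,[-128,-484,-85],[0,0,-0.386]],[255,[-128,-484,-85],[0,0,-0.386]],[255,[-128,-484,-85],[0,0,-0.386]],[255,[-128,-484,-85],[0,0,-0.386]],[255,[-128,-484,-85],[0,0,-0.386]]]}}

```text
clock: 3.92
tcp_pos: [0.5741, 0.112, 0.0897]
eef_rot: [0.999, -0.036, -0.0, 0.0]
force: [0.7, 0.3, -0.4]
finger_gap: 0.0073
gripper_force: 25.0
```

Run:
```python
from h import *
to(.5742,.1129,.0135,-.071)
f=grab_frame("side"); cv2.imwrite("pics/b.png",f["img"][:,:,::-1])
```

```text
shift mm [ 0.  -0.9 76.2] turn [ 0.     0.    -0.002]
```

View pics/b.png

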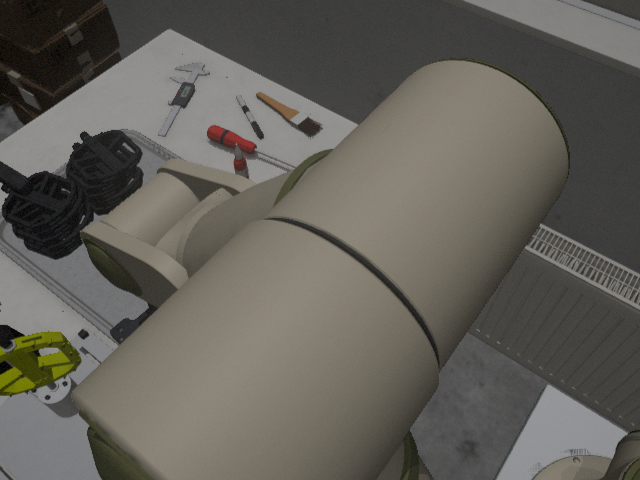

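The arm covers the tray in this view too. The readback is on target, so I'll lower, release, back off, and check from above.

>>> {"api": "send_rows", "payload": {"steps": [[255,[0,-1,35],[0,0,0]],[255,[0,-1,60],[0,0,0]],[255,[0,-1,70],[0,0,0]],[255,[0,-1,76],[0,0,0]],[255,[0,-1,76],[0,0,0]],[255,[0,-1,76],[0,0,0]],[120,[0,-1,76],[0,0,0]],[120,[0,-1,76],[0,0,0]],[120,[0,-1,76],[0,0,0]],[120,[0,-1,76],[0,0,0]],[120,[0,-1,60],[0,0,0]],[120,[0,-1,30],[0,0,0]],[120,[0,-1,0],[0,0,0]]]}}

```text
clock: 5.05
tcp_pos: [0.5737, 0.1143, 0.0902]
eef_rot: [0.999, -0.036, -0.001, 0.0]
force: [-0.3, -0.1, 0.5]
finger_gap: 0.0466
gripper_force: 0.0
```

Run:
```python
from h import *
to(.4581,-.2100,.06,.438)
```

```text
shift mm [-92.2 331.7  30.5] turn [-0.     0.002 -0.509]
```

>>> {"api": "send_rows", "payload": {"steps": [[120,[-92,332,0],[0,0,-0.509]],[120,[-92,332,0],[0,0,-0.509]],[120,[-92,332,0],[0,0,-0.509]],[120,[-92,332,0],[0,0,-0.509]],[120,[-92,332,0],[0,0,-0.509]],[120,[-92,332,0],[0,0,-0.509]],[120,[-92,332,0],[0,0,-0.509]],[120,[-92,332,0],[0,0,-0.509]],[120,[-92,332,0],[0,0,-0.509]],[120,[-92,332,30],[0,0,-0.509]],[120,[-92,332,30],[0,0,-0.509]],[120,[-92,332,30],[0,0,-0.509]]]}}

```text
clock: 6.05
tcp_pos: [0.4583, -0.2098, 0.0594]
eef_rot: [0.976, 0.217, -0.001, -0.001]
force: [-0.0, -0.5, 0.2]
finger_gap: 0.0468
gripper_force: 0.0
```

Run:
```python
from h import *
to(.4581,-.2100,.004,.438)
f=grab_frame("top"); cv2.imwrite("pics/c.png",f["img"][:,:,::-1])
```

```text
shift mm [-0.2  0.2 55.4] turn [-0.003  0.001 -0.001]
```

View pics/c.png

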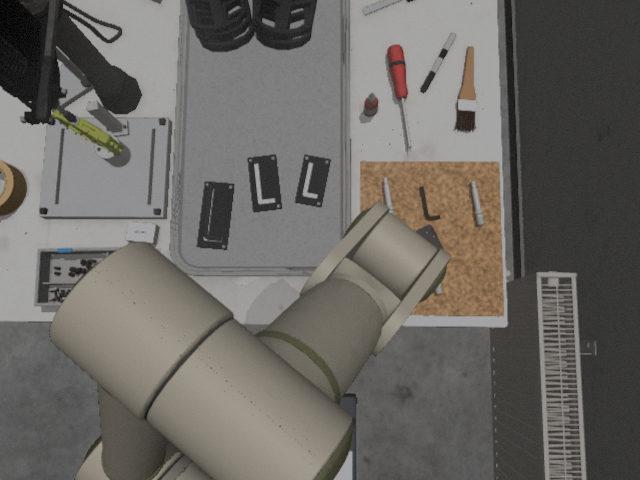

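The long key now covers its outline at (213,215), with only a thin white edge showing. Next is the medium key.

>>> {"api": "send_rows", "payload": {"steps": [[120,[0,0,30],[0,0,0]],[120,[0,0,45],[0,0,0]],[120,[0,0,55],[0,0,0]],[120,[0,0,55],[0,0,0]],[120,[0,0,55],[0,0,0]],[255,[0,0,55],[0,0,0]],[255,[0,0,55],[0,0,0]],[255,[0,0,55],[0,0,0]],[255,[0,0,55],[0,0,0]],[255,[0,0,55],[0,0,0]],[255,[0,0,55],[0,0,0]],[255,[0,0,55],[0,0,0]],[255,[0,0,55],[0,0,0]]]}}

```text
clock: 7.18
tcp_pos: [0.4589, -0.2104, 0.0049]
eef_rot: [0.976, 0.217, 0.0, 0.0]
force: [-0.2, 0.3, 2.0]
finger_gap: 0.0072
gripper_force: 25.0
```

Run:
```python
from h import *
to(.6343,.0212,.09,.147)
```

```text
shift mm [ 257.  -135.4  -85.1] turn [ 0.    -0.     0.291]
```

>>> {"api": "send_rows", "payload": {"steps": [[255,[0,0,-30],[0,0,0]],[255,[0,0,-60],[0,0,0]],[255,[0,0,-85],[0,0,0]],[255,[257,-135,-85],[0,0,0.291]],[255,[257,-135,-85],[0,0,0.291]],[255,[257,-135,-85],[0,0,0.291]],[255,[257,-135,-85],[0,0,0.291]],[255,[257,-135,-85],[0,0,0.291]],[255,[257,-135,-85],[0,0,0.291]],[255,[257,-135,-85],[0,0,0.291]],[255,[257,-135,-85],[0,0,0.291]],[255,[257,-135,-85],[0,0,0.291]],[255,[257,-135,-85],[0,0,0.291]],[255,[257,-135,-85],[0,0,0.291]],[255,[257,-135,-85],[0,0,0.291]]]}}

```text
clock: 8.43
tcp_pos: [0.6338, 0.0194, 0.0898]
eef_rot: [0.997, 0.072, -0.0, 0.0]
force: [-0.5, -0.2, -0.0]
finger_gap: 0.007
gripper_force: 25.0
```

Run:
```python
from h import *
to(.6343,.0212,.0135,.147)
```

```text
shift mm [ 0.8 -1.7 76.3] turn [-0.     0.001 -0.002]
```

>>> {"api": "send_rows", "payload": {"steps": [[255,[0,-1,35],[0,0,0]],[255,[0,-1,60],[0,0,0]],[255,[0,-1,70],[0,0,0]],[255,[0,-1,76],[0,0,0]],[255,[0,-1,76],[0,0,0]],[255,[0,-1,76],[0,0,0]],[120,[0,-1,76],[0,0,0]],[120,[0,-1,76],[0,0,0]],[120,[0,-1,76],[0,0,0]],[120,[0,-1,76],[0,0,0]],[120,[0,-1,60],[0,0,0]],[120,[0,-1,30],[0,0,0]],[120,[0,-1,0],[0,0,0]]]}}

```text
clock: 9.52
tcp_pos: [0.6337, 0.022, 0.0901]
eef_rot: [0.997, 0.073, -0.001, -0.0]
force: [0.7, 0.1, -0.2]
finger_gap: 0.0471
gripper_force: 0.0
```

Run:
```python
from h import *
to(.5978,-.2909,.06,.194)
```

```text
shift mm [-81.3 304.2  30. ] turn [-0.001  0.002 -0.047]
```

>>> {"api": "send_rows", "payload": {"steps": [[120,[-81,304,0],[0,0,-0.047]],[120,[-81,304,0],[0,0,-0.047]],[120,[-81,304,0],[0,0,-0.047]],[120,[-81,304,0],[0,0,-0.047]],[120,[-81,304,0],[0,0,-0.047]],[120,[-81,304,0],[0,0,-0.047]],[120,[-81,304,0],[0,0,-0.047]],[120,[-81,304,0],[0,0,-0.047]],[120,[-81,304,0],[0,0,-0.047]],[120,[-81,304,30],[0,0,-0.047]],[120,[-81,304,30],[0,0,-0.047]],[120,[-81,304,30],[0,0,-0.047]]]}}

```text
clock: 10.52
tcp_pos: [0.5981, -0.2895, 0.0589]
eef_rot: [0.995, 0.097, -0.001, -0.001]
force: [1.4, -0.3, 1.1]
finger_gap: 0.0462
gripper_force: 0.0
```

Run:
```python
from h import *
to(.5978,-.2909,.004,.194)
f=grab_frame("top"); cv2.imwrite("pics/d.png",f["img"][:,:,::-1])
```

```text
shift mm [-0.5  1.5 54.9] turn [-0.003  0.002  0.   ]
```

View pics/d.png

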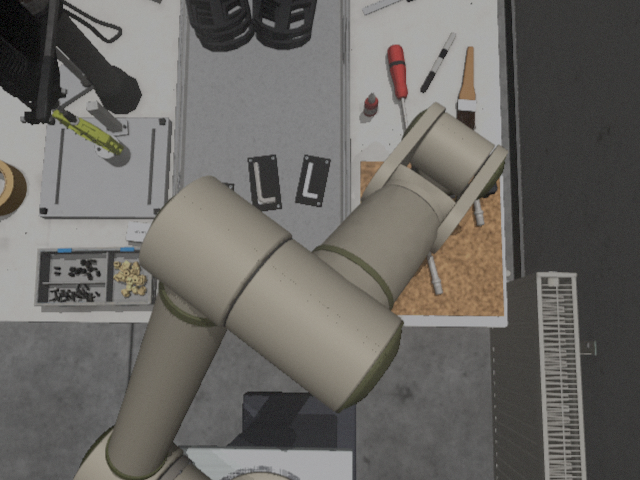

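The medium board at (264,183) shows the L at the expected place. I'll grasp the short key now and check everything at the end.

>>> {"api": "send_rows", "payload": {"steps": [[120,[0,1,30],[0,0,0]],[120,[0,1,45],[0,0,0]],[120,[0,1,55],[0,0,0]],[120,[0,1,55],[0,0,0]],[120,[0,1,55],[0,0,0]],[255,[0,1,55],[0,0,0]],[255,[0,1,55],[0,0,0]],[255,[0,1,55],[0,0,0]],[255,[0,1,55],[0,0,0]],[255,[0,1,55],[0,0,0]],[255,[0,1,55],[0,0,0]],[255,[0,1,55],[0,0,0]],[255,[0,1,55],[0,0,0]]]}}

```text
clock: 11.65
tcp_pos: [0.5989, -0.2917, 0.0049]
eef_rot: [0.995, 0.097, 0.0, 0.0]
force: [-0.0, 0.8, 2.5]
finger_gap: 0.0068
gripper_force: 25.0
```

Run:
```python
from h import *
to(.6432,-.0724,.09,-.162)
```

```text
shift mm [  85.8 -206.7  -85.1] turn [ 0.    -0.     0.356]
```

>>> {"api": "send_rows", "payload": {"steps": [[255,[0,0,-30],[0,0,0]],[255,[0,0,-60],[0,0,0]],[255,[0,0,-85],[0,0,0]],[255,[86,-207,-85],[0,0,0.356]],[255,[86,-207,-85],[0,0,0.356]],[255,[86,-207,-85],[0,0,0.356]],[255,[86,-207,-85],[0,0,0.356]],[255,[86,-207,-85],[0,0,0.356]],[255,[86,-207,-85],[0,0,0.356]],[255,[86,-207,-85],[0,0,0.356]],[255,[86,-207,-85],[0,0,0.356]],[255,[86,-207,-85],[0,0,0.356]],[255,[86,-207,-85],[0,0,0.356]],[255,[86,-207,-85],[0,0,0.356]]]}}

```text
clock: 12.82
tcp_pos: [0.6432, -0.0734, 0.0897]
eef_rot: [0.997, -0.082, -0.0, 0.0]
force: [0.1, 0.1, 0.2]
finger_gap: 0.0073
gripper_force: 25.0
```

Run:
```python
from h import *
to(.6432,-.0724,.0135,-.162)
```

```text
shift mm [-0.1 -1.  76.2] turn [ 0.     0.    -0.002]
```

>>> {"api": "send_rows", "payload": {"steps": [[255,[0,-1,35],[0,0,0]],[255,[0,-1,60],[0,0,0]],[255,[0,-1,70],[0,0,0]],[255,[0,-1,76],[0,0,0]],[255,[0,-1,76],[0,0,0]],[255,[0,-1,76],[0,0,0]],[120,[0,-1,76],[0,0,0]],[120,[0,-1,76],[0,0,0]],[120,[0,-1,76],[0,0,0]],[120,[0,-1,76],[0,0,0]],[120,[0,-1,60],[0,0,0]],[120,[0,-1,30],[0,0,0]],[120,[0,-1,0],[0,0,0]]]}}

```text
clock: 13.9
tcp_pos: [0.643, -0.0709, 0.0901]
eef_rot: [0.997, -0.081, -0.001, -0.0]
force: [0.7, -0.1, 0.6]
finger_gap: 0.0466
gripper_force: 0.0
```

>>> {"api": "send_rows", "payload": {"steps": [[120,[0,0,-100],[0,0,0]],[120,[0,0,-100],[0,0,0]],[120,[0,0,-130],[0,0,0]],[120,[-325,480,-130],[0,0,0]],[120,[-325,480,-130],[0,0,0]],[120,[-325,480,-130],[0,0,0]],[120,[-325,480,-130],[0,0,0]],[120,[-325,480,-130],[0,0,0]],[120,[-325,480,-130],[0,0,0]],[120,[-325,480,-130],[0,0,0]],[120,[-325,480,-130],[0,0,0]],[120,[-325,480,-130],[0,0,0]],[120,[-325,480,-130],[0,0,0]],[120,[-325,480,-130],[0,0,0]],[120,[-325,480,-130],[0,0,0]],[120,[-325,480,-130],[0,0,0]],[120,[-325,480,-130],[0,0,0]],[120,[-325,480,-130],[0,0,0]],[120,[-325,480,-130],[0,0,0]],[120,[-325,480,-130],[0,0,0]]]}}

```text
clock: 15.57
tcp_pos: [0.2455, -0.4918, 0.2198]
eef_rot: [0.997, -0.081, 0.0, -0.0]
force: [0.0, 0.1, 0.2]
finger_gap: 0.0466
gripper_force: 0.0
```

Run:
```python
from h import *
f=grab_frame("top"); cv2.imwrite("pics/e.png",cv2.resize(f["img"][140:310,190:510,::-1],None,fx=2.5,fy=2.5,interpolation=cv2.INTER_CUBIC))
g=grab_frame("side"); cv2.imwrite("pics/f.png",cv2.resize(g["img"][190:400,150:350,::-1],None,fx=2.8,fy=2.8,interpolation=cv2.INTER_CUBIC))
```

```text
(no output)
```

View pics/e.png

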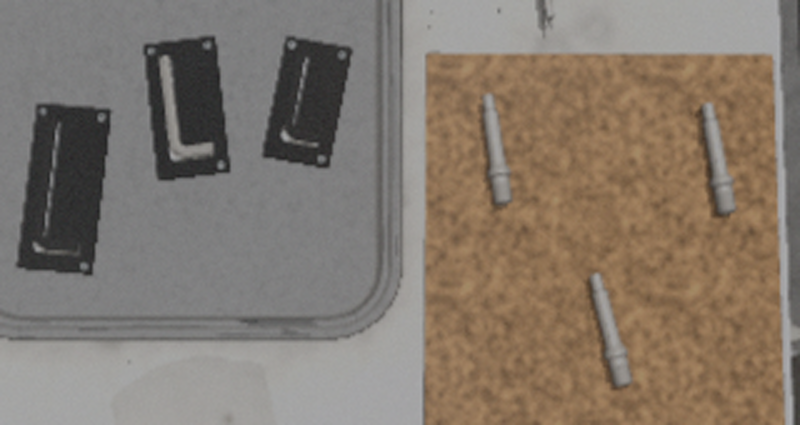

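View pics/f.png

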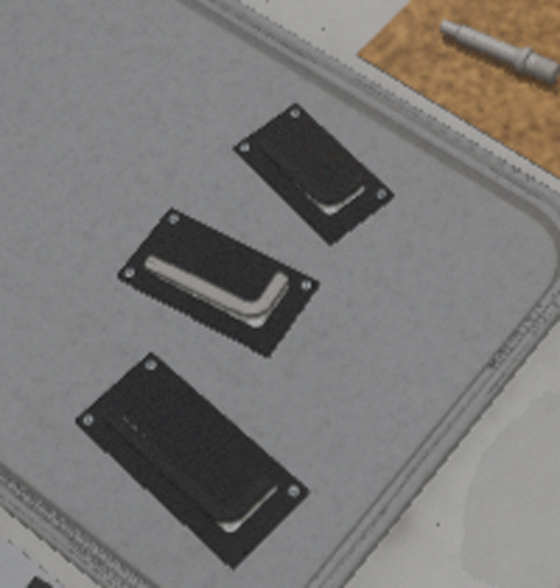

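The final crops show all three keys covering their outlines: long at about (55,190), medium at (185,110) and short at (305,95). Each is within about 2 mm and lies flat, the spindles haven't moved, and the mat holds no keys.

```bash
python3 -c "
from station import *
print(hand_in())"
```

```text
the job is handed in; nothing more can be done
None
```

All three hex keys lie flat on their own outlines, about 2 mm off by eye in the last pictures; the spindles were left in place, and the job was handed in at about 16 s with no verdict returned.

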